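Slide the assembly tray into the runner rack

ROBOT

A 6-joint arm with a two-finger parallel gripper is mounted at the origin on the work surface. World frame = base frame: x ahead of the robot, y to its left, z up, the work surface at z = 0. Lengths are in m, angles in rad, forces in N, time in s.
With the tool pointing down it reaches from about 0.225 to 0.875 m from the base axis. Payload 3.4 kg.
Tool frame: the origin (TCP) lies between the finger pads; the fingertips stand 14 mm ahead of it and the grasp point (between the pads) lies 5 mm behind it; z points along the fingers, y is the direction in which the jaws open and shut (so a half turn about z gives the same grasp; the last joint's range is limited). The gripper opens to 85 mm and grips with 20 to 120 N. Pads are 22 mm wide; open, the fingers measure 114 mm over their backs; the gripper's body (76 mm by 85 mm) begins 54 mm behind the grasp point. The pads swing forward as they close: fully open they stand 13 mm farther back than shut.
Start: joints at [-1.41, 0.276, 1.505, -0, 1.361, -0.121], TCP at [0.16, -0.552, 0.245] pointing down, gripper open.
Joint ranges: [-2.89, 2.89], [-0.75, 2.08], [0.22, 2.7], [-1.18, 4.32], [0.11, 2.71], [-2.7, 2.7]. Speed limits (rad/s): [2.57, 2.57, 3.14, 3.14, 3.14, 3.14].

INTERFACE

Orientations are given as a unit quaternion [w, x, y, z].
In Python, from rig import manip, get_image, job gives the robot as it stands. The module is installed in compiled form; this text tells all that it offers.
- The arm moves only by the tool step_arm, never from a script. Its argument "moves" is one flat list of numbers, 5 for each row, row after row: the shift along the tool's x, y, z as a fraction of full scale, then the turn about the tool's z as a fraction of full scale, then the gripper's target within -1 to 1 (shut at 1, half-way at 0, fully open at -1). In form: [dx, dy, dz, twist, hand, dx, dy, dz, twist, hand, ...]. A call has 1 to 5 rows; each row is the pose to reach, as a shift and turn from the pose commanded when the call began, along the tool's axes at that moment, turning the shorter way round; what a row does not reach only later rows make up. Full scale, the value 1, is 500 mm for a shift and pi rad for a turn. A row lasts 1/10 s, in which the tool goes at most 50 mm and 8.59 degrees, less where a joint would pass 70% of its speed; a pose out of reach is approached as far as the arm can. A call with a number of a shift or a turn outside -1 to 1 is refused whole. A call with a gripper value outside its range is refused whole. The fingers move at their own pace and stop on an object; "force" is the grip in N (left out, the last holds). Time passes only in rows, so rows that repeat a pose let the fingers close. It gives the time, the measured TCP pose, the force and the opening at its end, in the units of the state.
- manip.get_state(): the state, without advancing time (a new reading comes with each control period).
- get_image(name): name is "side" or "top"; returns a dict with "frame" (384x512x3 uint8, blue, green, red), "fx", "fy", "cx", "cy" (pixels), "k1" (the pictures are not rectified: a ray, as slopes to the right and down, at radius r is drawn at 1 + k1 r^2 times it, then the intrinsics apply), "rvec" (rotation vector, rad) and "tvec" (3), from world to camera coordinates, as OpenCV has them. Camera axes: x right, y down, z forward; pixel columns grow to the right and rows downward; lengths in m; the calibration is good to about 2 mm. A picture is of the moment at which its call begins. There is no depth.
- job.sign_off(): hands the job in, once; it reports no verdict.
The state is a dict: "clock": time; "qpos": joint angles; "qd": joint speeds; "effort": joint torques, N m; "position": TCP position; "ee_rot": TCP orientation; "contact_force": force on the tool from outside, world axes, zero at the start; "moment": the same for the moment, N m; "width": finger opening in m.
Only numpy, scipy, OpenCV 4.12 (cv2) and the standard library are available. Lean on these libraries where they do the work, as an engineer would, in place of code of your own. Each camera call takes 0.05 s, during which the arm holds its last target. There are 200 camera calls.

TASK

Pick up the aluminium assembly tray by its handle bar and slide it, from the open front, into the blue rack on the lowest pair of runners on which it passes clear above the carton standing inside. Push it fully home, pressing it firmly (about 10 N) for a moment against the rack's sprung back stop but never with more than 20 N and without forcing or ramming the rack (60 N at most), then let go of it there, touching the stop, and leave it lying flat on both runners. Leave the cartons and the other things on the bench where they are.

Things in the scene. Friction and masses are not known exactly. Their poses are not given: they have to be found in the camera images.
- tray: Flat aluminium sheet, 180 (x) x 220 (y) x 5 mm, 0.36 to 0.56 kg, lying on the bench. Origin: centre of its underside, z up. Two white modules fixed on it (140 x 34 mm, tops 25 mm up) lie along x at y = +-75 mm; a handle bar stands over its centre. Both ends are alike: either may lead; the 220 mm width goes across the rack.
- tray_bar (a point): Centre of the tray's steel handle bar, 41 mm straight above the tray's origin. The bar is 12 mm square in section and 78 mm long along the tray's y, free below (bar underside 30 mm above the sheet), on two legs 10 x 8 mm at y = +-35 mm. Axes as the tray's.
- rack: Blue rack fixed to the bench, open in front and on top, 276 mm wide, 235 mm high. Origin on the bench, amid the runners; x points into the rack (insertion direction), z up. Three pairs of steel runners from x = -100 to +100 mm, tops 65, 115 and 165 mm up; ledges 4 mm thick at |y| = 94 to 116 mm, so the tray cannot be dropped in. Between the ledges it is open above: the hand can go in over the tray.
- rack_mouth (a point): Point on the bench under the front ends of the runners, mid-width (rack x = -100, y = 0), axes as the rack's. On each ledge a guide flange stands 20 mm high at |y| = 114 mm (4 mm play each side of the tray); ahead of the front ends, to x = -127 mm, the flanges flare outwards. Lips over the top pair: underside 219 mm up, |y| from 96 mm. Tie across the back top: x from 110 mm, z from 215 mm.
- backstop: Crossbar fixed across the rack's back, 240 mm long, centred at rack x = 142, z = 120 mm (this entry's origin lies 142 mm ahead of it, 120 mm above the rack's). It carries a carriage with two upright rubber pads (y = +-60 mm, 140 mm tall, serving all pairs). The carriage is preset, unmeasured: the tray first touches the pads with its centre at rack x = -25 to +15 mm; then they give on a spring, about 6 N per mm, well damped (0.3 N per mm/s), up to 10 mm.
- carton_low: Cardboard carton 62 x 62 mm, 45 mm tall, 0.35 kg, origin at the centre of its underside. One of the three cartons stands inside the rack near its centre, on the bench, the other two stand elsewhere on the bench; the low one clears the lowest runners.
- carton_mid: Carton 62 x 62 mm, 95 mm tall, otherwise the same; inside the rack it calls for the middle pair.
- carton_tall: Carton 62 x 62 mm, 145 mm tall, otherwise the same; inside the rack it calls for the top pair.
- tape_roll: Bystander: roll of clear tape, 96 mm across, 45 mm high, origin at the centre of its underside.
- screwdriver: Bystander: screwdriver lying on the bench, to the robot's right.
- spray: Bystander: white bottle, 60 mm across, 170 mm tall, origin at the centre of its underside.
- mug: Bystander: white mug, 80 mm across, 90 mm tall, origin at the centre of its underside.
Not all that is in view belongs to the job. Leave any purple look-alike of the carton_mid alone.

How it is judged:
On the way, in this order (a step that is already met when the one before it is completed fails the run):
1. the tray has entered the right pair of runners by its leading end, level and square, while still well short of home (((horizontal distance between carton_low and rack below 0.06 m and z of tray in the frame of rack between 0.059 and 0.095 m) or (horizontal distance between carton_mid and rack below 0.06 m and z of tray in the frame of rack between 0.109 and 0.145 m) or (horizontal distance between carton_tall and rack below 0.06 m and z of tray in the frame of rack between 0.159 and 0.195 m)) and x of tray in the frame of rack between -0.17 and -0.045 m and y of tray in the frame of rack between -0.012 and 0.012 m and angle between tray's own z axis and vertical below 0.2 rad), for 0.1 s.
2. the tray, on that pair, is pressed against the back stop with more than 6 N (((horizontal distance between carton_low and rack below 0.06 m and z of tray in the frame of rack between 0.059 and 0.075 m) or (horizontal distance between carton_mid and rack below 0.06 m and z of tray in the frame of rack between 0.109 and 0.125 m) or (horizontal distance between carton_tall and rack below 0.06 m and z of tray in the frame of rack between 0.159 and 0.175 m)) and x of tray in the frame of rack between -0.029 and 0.03 m and contact force between tray and backstop above 6 N), for 0.2 s.
3. the fingers have let go of the tray while it rests against the back stop (more than 0.1 N) (((horizontal distance between carton_low and rack below 0.06 m and z of tray in the frame of rack between 0.059 and 0.075 m) or (horizontal distance between carton_mid and rack below 0.06 m and z of tray in the frame of rack between 0.109 and 0.125 m) or (horizontal distance between carton_tall and rack below 0.06 m and z of tray in the frame of rack between 0.159 and 0.175 m)) and contact force between tray and backstop above 0.1 N and contact force between the fingers and tray below 0.05 N), for 0.1 s.
At the end, for the whole second after the job is handed in: Tray released, at rest, flat (0.04 rad) and square (0.06 rad) on the lowest pair clearing the carton in the rack (underside within 5 mm of the runner tops, sideways within 8 mm), centre from 29 mm short to 25 mm past the rack's middle (((horizontal distance between carton_low and rack below 0.06 m and z of tray in the frame of rack between 0.06 and 0.07 m) or (horizontal distance between carton_mid and rack below 0.06 m and z of tray in the frame of rack between 0.11 and 0.12 m) or (horizontal distance between carton_tall and rack below 0.06 m and z of tray in the frame of rack between 0.16 and 0.17 m)) and x of tray in the frame of rack between -0.029 and 0.025 m and y of tray in the frame of rack between -0.008 and 0.008 m and angle between the x axis of tray and the x axis of rack, either way round below 0.06 rad and angle between tray's own z axis and vertical below 0.04 rad and linear speed of tray below 0.01 m/s); the robot touches nothing.
It fails at once if the tray is pressed against the back stop with more than 20 N (contact force between tray and backstop above 20 N).
It fails at once if the tray is forced against the rack with more than 60 N (contact force between tray and rack above 60 N).
It fails at once if a carton is shifted more than 20 mm or tipped (distance of any of carton_low, carton_mid, carton_tall from where it was at the start of the episode above 0.02 m or angle between any of carton_low, carton_mid, carton_tall's own z axis and vertical above 0.2 rad).
It fails at once if another thing on the bench is shifted more than 30 mm (distance of any of tape_roll, screwdriver, spray, mug from where it was at the start of the episode above 0.03 m).
It also fails if it takes over 72 s, if anything falls off the work surface, if the arm or the gripper's body presses on something with over 40 N, if the wrist force passes 120 N, or if a joint passes its speed limit or range.

## Working session

There is one attempt and no reset: what is moved stays moved. The work goes in short steps, Python scripts to look and compute and a tool call to move; the robot and the scene stay as the last step left them, time stands still between calls to the robot, and variables do not carry over. Pictures are saved under pics/ and viewed, about 8 in all and at most 12, crops included, and the job is handed in when it is done.

Besides the shell and the picture viewer there is one more tool, called after "Emit:" as a command line: name --argument value ..., lists and objects as JSON in quotes. step_arm: Moves the arm, as the interface text tells. Its arguments: {"type":"object","properties":{"moves":{"type":"array","items":{"type":"number","minimum":-1,"maximum":1}},"force":{"type":"number"}},"required":["moves"]}

```bash
mkdir -p pics; python3 - <<'E'
from rig import manip,get_image
import cv2
print(manip.get_state())
for n in("side","top"):
    d=get_image(n);f=d.pop("frame");cv2.imwrite(f"pics/{n}0.png",f);cv2.imwrite(f"pics/{n}0b.png",cv2.resize(f,(800,600),interpolation=cv2.INTER_CUBIC));print(n,d)
E
```

```text
{'clock': 0.0, 'qpos': array([-1.40998664e+00,  2.76631354e-01,  1.50618704e+00,  2.21874763e-05,
        1.36069394e+00, -1.21016646e-01]), 'qd': array([ 7.10993674e-06, -7.00682924e-04, -1.63701747e-04,  1.68900823e-03,
       -8.75681888e-04, -6.36990809e-04]), 'effort': array([-4.65802441e-04, -4.16786349e+01, -2.45811027e+01, -2.33073166e-05,
        1.09337055e-02,  6.39469064e-07]), 'position': array([ 0.15982212, -0.55179777,  0.24439748]), 'ee_rot': array([-9.59865131e-04,  9.90088027e-01,  1.40444924e-01, -8.25079408e-06]), 'contact_force': array([-0.66267819,  0.26446004,  0.10719373]), 'moment': array([0.00259197, 0.04626767, 0.02295938]), 'width': 0.08511486618539084}
side {'fx': 444.34269574919375, 'fy': 444.34269574919375, 'cx': 246.86559812678598, 'cy': 190.82851115172937, 'k1': -0.11973849225716258, 'rvec': array([ 2.25830092, -0.23469684,  0.10409669]), 'tvec': array([-0.53650106,  0.15001795,  1.60180182])}
top {'fx': 381.67059633788807, 'fy': 381.67059633788807, 'cx': 257.3052140573379, 'cy': 185.03902923967874, 'k1': -0.044459366388401804, 'rvec': array([ 2.18962527, -2.14237309,  0.09910217]), 'tvec': array([0.03364969, 0.57105718, 1.39787058])}
```

View pics/side0b.png

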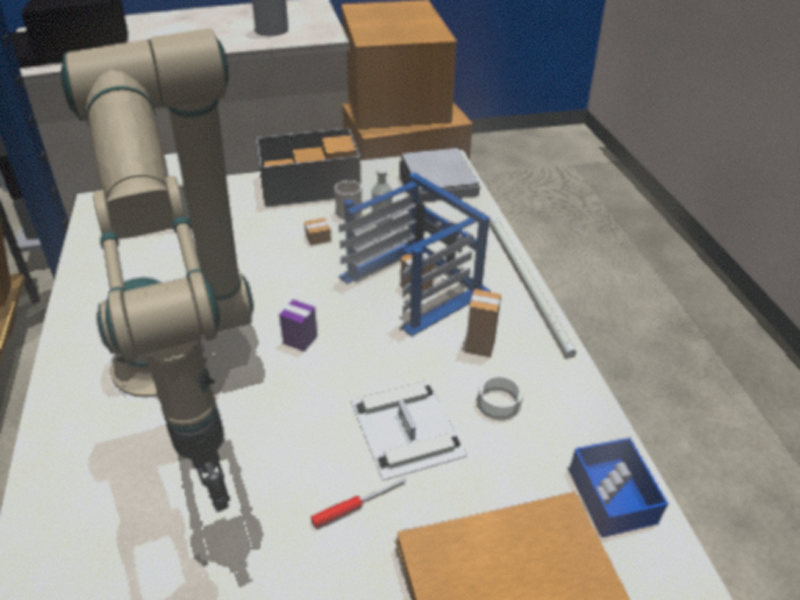

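View pics/top0b.png

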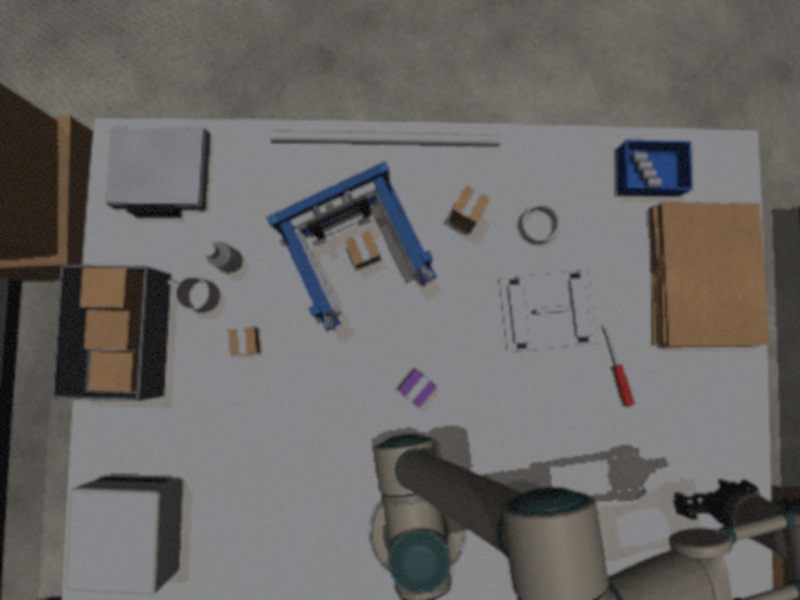

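Both views: tray at top-view (547,310)/side (407,428), bar about (548,310)/(405,418), along image columns (roughly world y). The rack mouth opens toward the robot, with front feet at top-view (325,318) and (427,272). The low carton is at (243,342) and the tall one at (468,210), so the mid carton should be in the rack. The purple look-alike is at (417,387). I'll zoom for keypoints.

```bash
python3 - <<'E'
import cv2
def crop(n,x0,y0,w,h,s):
    f=cv2.imread(f"pics/{n}0.png")[y0:y0+h,x0:x0+w]
    f=cv2.resize(cv2.convertScaleAbs(f,alpha=1.4 if n=="top" else 1.0),None,fx=s,fy=s,interpolation=cv2.INTER_CUBIC)
    for i in range(0,w,20):
        cv2.putText(f,str(x0+i),(int(i*s),10),0,.35,(0,0,255),1);cv2.line(f,(int(i*s),12),(int(i*s),18),(0,0,255),1)
    for j in range(0,h,20):
        cv2.putText(f,str(y0+j),(0,int(j*s)+4),0,.35,(0,0,255),1)
    cv2.imwrite(f"pics/{n}_crop.png",f)
crop("top",165,95,230,150,3.4)
crop("side",200,105,140,205,2.9)
E
```

```text
(no output)
```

View pics/top_crop.png

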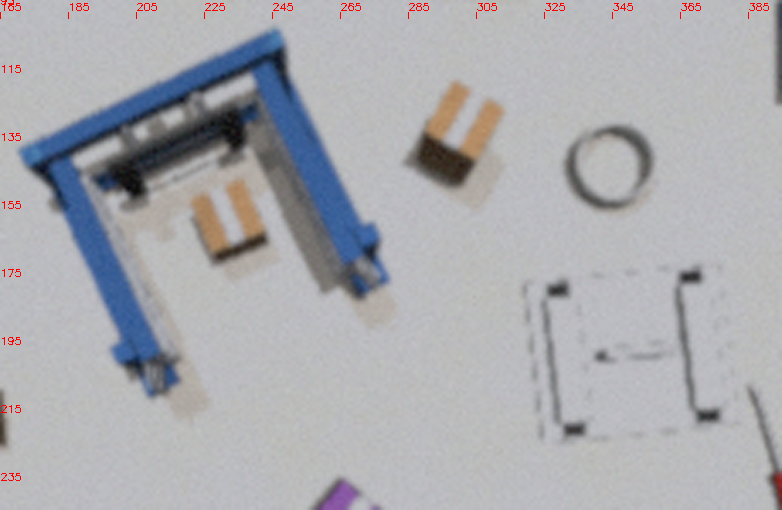

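View pics/side_crop.png

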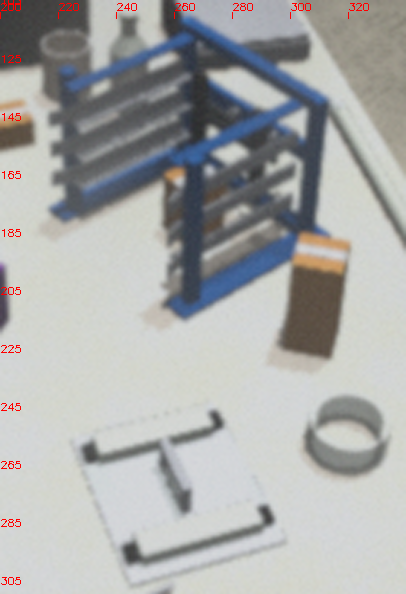

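```bash
cat > h.py <<'E'
import numpy as np,cv2
from scipy.optimize import least_squares
C={'side':dict(f=444.34269574919375,c=(246.86559812678598,190.82851115172937),k=-0.11973849225716258,r=np.array([ 2.25830092,-0.23469684,0.10409669]),t=np.array([-0.53650106,0.15001795,1.60180182])),
'top':dict(f=381.67059633788807,c=(257.3052140573379,185.03902923967874),k=-0.044459366388401804,r=np.array([2.18962527,-2.14237309,0.09910217]),t=np.array([0.03364969,0.57105718,1.39787058]))}
def proj(n,P):
    c=C[n];K=np.array([[c['f'],0,c['c'][0]],[0,c['f'],c['c'][1]],[0,0,1.]])
    return cv2.projectPoints(np.atleast_2d(np.asarray(P,float)),c['r'],c['t'],K,np.array([c['k'],0,0,0.]))[0][:,0]
def place(p,q,z0=0):
    q=np.atleast_2d(q).astype(float);s,c=np.sin(p[2]),np.cos(p[2])
    return np.c_[p[0]+c*q[:,0]-s*q[:,1],p[1]+s*q[:,0]+c*q[:,1],q[:,2]+z0]
def fit(obs,p0,nx=0):
    # obs: (view, xyz local, uv)
    def res(p): return np.concatenate([proj(n,place(p,q))[0]-uv for n,q,uv in obs])
    r=least_squares(res,p0,loss='soft_l1');return r.x,r.fun.reshape(-1,2)
E
cat > m.py <<'E'
from h import *
T=lambda a,b:(a/3.4+165,b/3.4+95)
S=lambda a,b:(a/2.9+200,b/2.9+105)
x,y=.09,.11
o=[('top',(x,y,.005),T(525,283)),('top',(x,-y,.005),T(716,265)),('top',(-x,y,.005),T(543,441)),('top',(-x,-y,.005),T(735,422)),
('side',(x,y,.005),S(215,403)),('side',(x,-y,.005),S(287,541)),('side',(-x,y,.005),S(70,440)),('side',(-x,-y,.005),S(130,586))]
# side: order guess checked by residuals
p,f=fit(o,[.5,-.2,0]);print('tray',p.round(4),np.abs(f).max(1).round(1));np.save('tray.npy',p)
# rack: free front x / back x of top frame
A=[('top','f',1,T(113,350)),('top','f',-1,T(377,228)),('top','b',1,T(22,152)),('top','b',-1,T(277,30)),('side','b',-1,S(326,100)),('side','b',1,S(186,15))]
led=[('top',(-.1,-.094,.065),T(325,291))]
def res(v):
    p=v[:3];r=[]
    for n,w,s,uv in A: r+=list(proj(n,place(p,[v[3] if w=='f' else v[4],s*.138,.235]))[0]-uv)
    for n,q,uv in led: r+=list(proj(n,place(p,q))[0]-uv)
    return np.array(r)
r=least_squares(res,[.7,.1,.43,-.1,.13],loss='soft_l1');print('rack',r.x.round(4));print(r.fun.reshape(-1,2).round(1))
np.save('rack.npy',r.x[:3]);R=r.x[:3]
def card(h,uv,n='top'): # ground pos from top-centre pixel
    return least_squares(lambda q:proj('top',[q[0],q[1],h])[0]-uv,[.6,0]).x
for h in (.045,.095,.145): print(h,card(h,T(229,215)),proj('side',[*card(h,T(229,215)),h])[0])
out=[]
for n,(x0,y0,w,h,s) in {'top':(165,95,230,150,3.4),'side':(200,105,140,205,2.9)}.items():
    im=cv2.imread(f'pics/{n}_crop.png')
    def L(p,a,b,col):
        uv=((proj(n,place(p,[a,b]))-[x0,y0])*s);cv2.line(im,*[tuple(int(t) for t in q) for q in uv],col,1)
    for sy in(1,-1):
        for z in(.065,.115,.165):
            for yy in(.094,.116): L(R,(-.1,sy*yy,z),(.1,sy*yy,z),(0,255,0))
            L(R,(-.1,sy*.094,z),(-.1,sy*.116,z),(0,255,0))
            L(R,(-.1,sy*.114,z+.02),(.1,sy*.114,z+.02),(0,255,255))
        L(R,(-.1,sy*.138,0),(.1,sy*.138,0),(0,0,255));L(R,(-.1,sy*.138,.235),(.1,sy*.138,.235),(0,0,255))
    q=[(x,y,.005),(x,-y,.005),(-x,-y,.005),(-x,y,.005)]
    for i in range(4): L(p,q[i],q[(i+1)%4],(255,0,255))
    L(p,(0,.039,.047),(0,-.039,.047),(255,0,0))
    out.append(im)
H=max(i.shape[0] for i in out)
o=np.hstack([cv2.copyMakeBorder(i,0,H-i.shape[0],0,0,0) for i in out]);cv2.imwrite('pics/ov.png',cv2.resize(o,(800,int(H*800/o.shape[1]))) if 0 else o);print(o.shape)
cv2.imwrite('pics/ov_t.png',out[0]);cv2.imwrite('pics/ov_s.png',out[1])
E
python3 m.py
```

```text
tray [ 0.5285 -0.3087  0.1192] [0.3 0.7 0.5 1.2 0.5 0.  0.8 0.1]
rack [ 0.6326  0.1452  0.4656 -0.0772  0.1346]
[[-0.7  0.8]
 [-0.3 -0.2]
 [-0.9  0.2]
 [ 1.   0.3]
 [ 0.2 -0.2]
 [ 0.4 -0.1]
 [ 4.9 -0.5]]
0.045 [0.66686477 0.1410789 ] [268.66370026 175.2732494 ]
0.095 [0.65835448 0.13720873] [267.14373489 166.10927288]
0.145 [0.6498442  0.13333855] [265.55764351 156.56304812]
(594, 1188, 3)
```

```bash
python3 - <<'E'
import cv2,numpy as np
a=cv2.imread('pics/ov_t.png')[:430,:420];b=cv2.imread('pics/ov_s.png')[:330,:]
b=b[:, 20:400]
H=430
cv2.imwrite('pics/ovc.png',np.hstack([a,cv2.copyMakeBorder(b,0,H-b.shape[0],0,0,0)]))
E
```

```text
(no output)
```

View pics/ovc.png

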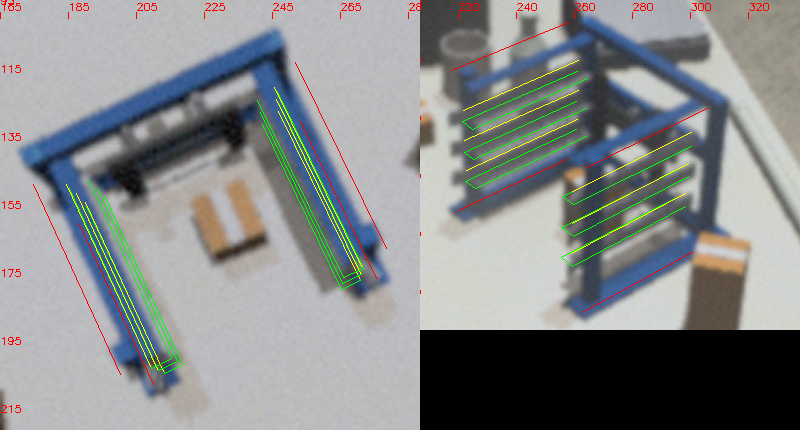

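The overlay fits both views. The side-view top of the carton in the rack (about row 164) matches h=95 mm (predicted 166), so I need the middle pair. Tray yaw is 0.119 and rack yaw 0.466.

```bash
cat >> h.py <<'E'
def st():
    from rig import manip
    s=manip.get_state();q=s['ee_rot'];from scipy.spatial.transform import Rotation as Ro
    R=Ro.from_quat([q[1],q[2],q[3],q[0]]).as_matrix();return s,R
def go(P,yaw):
    s,R=st();d=R.T@(np.array(P)-s['position']);y=np.arctan2(R[1,0],R[0,0])
    tw=-((yaw-y+np.pi)%(2*np.pi)-np.pi)
    print('t',round(s['clock'],2),'pos',s['position'].round(4),'yaw',round(y,4),'tilt',R[:2,2].round(4),'F',s['contact_force'].round(1),'w',round(s['width'],4));print('move',(d/.5).round(4),round(tw/np.pi,4))
def rackpt(x,y=0,z=0): return place(np.load('rack.npy'),[x,y,z])[0]
E
python3 - <<'E'
from h import *
p=np.load('tray.npy');go([p[0],p[1],.15],p[2]+np.pi/2)
for x in(-.33,-.25,0): print(rackpt(x))
for n,h,u in(('purple',.095,(417,382)),('tall',.145,(468,200)),('mug',.09,(198,294))):
    print(n,least_squares(lambda q:proj('top',[q[0],q[1],h])[0]-np.array(u)*.64,[.6,0]).x)
E
```

```text
t 0.1 pos [ 0.1598 -0.5519  0.2445] yaw 0.2818 tilt [-0.0003  0.0016] F [ 0.3 -0.2 -0.1] w 0.0854
move [ 0.8435 -0.2618  0.1896] -0.4483
[ 0.3377345  -0.00297461  0.        ]
[0.40921941 0.03294065 0.        ]
[0.63260978 0.14517586 0.        ]
purple [0.3545469  0.00719366]
tall [ 0.76149656 -0.09772573]
mug [0.54267079 0.51545362]
```

Emit:
step_arm --moves '[0.8435,-0.2618,0.1896,-0.4483,-1,0.8435,-0.2618,0.1896,-0.4483,-1,0.8435,-0.2618,0.1896,-0.4483,-1,0.8435,-0.2618,0.1896,-0.4483,-1,0.8435,-0.2618,0.1896,-0.4483,-1]' --force 60

```text
clock: 0.6
position: [0.3652, -0.4164, 0.1922]
ee_rot: [-0.0, 0.868, 0.496, -0.0]
contact_force: [-0.1, -0.9, -0.0]
width: 0.0855
```

```bash
python3 -c "
from h import *
p=np.load('tray.npy');go([p[0],p[1],.15],p[2]+np.pi/2)"
```

```text
t 0.6 pos [ 0.3652 -0.4164  0.1922] yaw 1.0376 tilt [-0.0002  0.0002] F [-0.1 -0.9 -0. ] w 0.0855
move [0.3516 0.1718 0.0843] -0.2077
```

Emit:
step_arm --moves '[0.3516,0.1718,0.0843,-0.2077,-1,0.3516,0.1718,0.0843,-0.2077,-1,0.3516,0.1718,0.0843,-0.2077,-1,0.3516,0.1718,0.0843,-0.2077,-1,0.3516,0.1718,0.0843,-0.2077,-1]'

```text
clock: 1.1
position: [0.5319, -0.3065, 0.1484]
ee_rot: [-0.001, 0.662, 0.749, 0.001]
contact_force: [-0.8, -1.3, 0.0]
width: 0.0854
```

```bash
python3 -c "
from h import *
from rig import get_image
ims=[]
for n,(x0,y0,w,h,s) in {'top':(280,130,130,130,3),'side':(190,200,130,130,3)}.items():
    f=get_image(n)['frame'][y0:y0+h,x0:x0+w];ims.append(cv2.resize(cv2.convertScaleAbs(f,alpha=1.3 if n=='top' else 1),None,fx=s,fy=s,interpolation=cv2.INTER_CUBIC))
cv2.imwrite('pics/a.png',np.hstack(ims))
p=np.load('tray.npy');go([p[0],p[1],.15],p[2]+np.pi/2)"
```

```text
t 1.2 pos [ 0.5286 -0.3095  0.1495] yaw 1.6872 tilt [-0.0019  0.001 ] F [-0.2 -0.7  0.8] w 0.0855
move [ 0.0016 -0.     -0.001 ] -0.0009
```

View pics/a.png

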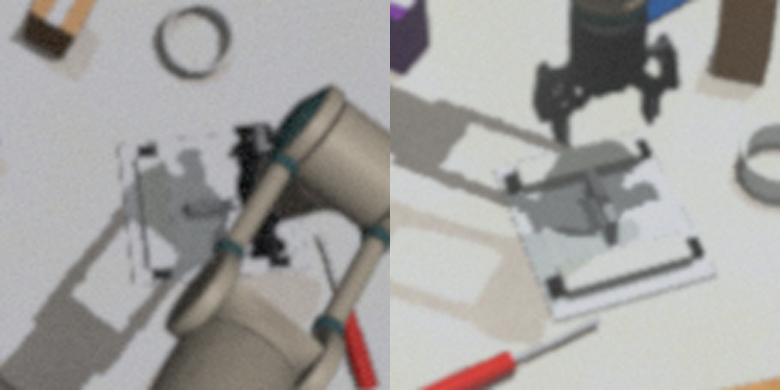

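The jaws straddle the bar along the tray's x. I'll descend to TCP z = 0.036 and close.

Emit:
step_arm --moves '[0.0016,0,0.08,0,-1,0.0016,0,0.15,0,-1,0.0016,0,0.2,0,-1,0.0016,0,0.227,0,-1,0.0016,0,0.227,0,-1]'

```text
clock: 1.7
position: [0.5262, -0.3102, 0.0355]
ee_rot: [-0.002, 0.667, 0.745, -0.0]
contact_force: [0.3, -0.1, 0.6]
width: 0.0855
```

Emit:
step_arm --moves '[0,0,0,0,1,0,0,0,0,1,0,0,0,0,1,0,0,0,0,1,0,0,0,0,1]' --force 60

```text
clock: 2.2
position: [0.5282, -0.3104, 0.0379]
ee_rot: [0.001, 0.666, 0.746, 0.0]
contact_force: [3.3, 1.3, 4.4]
width: 0.0121
```

Emit:
step_arm --moves '[0,0,0,0,1,0,0,0,0,1,0,0,0,0,1]'

```text
clock: 2.5
position: [0.5284, -0.3105, 0.038]
ee_rot: [0.001, 0.666, 0.746, 0.0]
contact_force: [-0.3, 1.0, 6.2]
width: 0.0106
```

```bash
python3 -c "
from h import *
p=np.load('tray.npy');go([p[0],p[1],.036+.14],p[2]+np.pi/2)"
```

```text
t 2.5 pos [ 0.5284 -0.3105  0.038 ] yaw 1.6844 tilt [ 0.0012 -0.0008] F [-0.3  1.   6.2] w 0.0106
move [ 0.0032  0.001  -0.276 ] -0.0018
```

Emit:
step_arm --moves '[0,0,-0.05,0,1,0,0,-0.12,0,1,0,0,-0.2,0,1,0,0,-0.28,0,1,0,0,-0.28,0,1]'

```text
clock: 3.0
position: [0.5304, -0.3122, 0.182]
ee_rot: [0.005, 0.666, 0.746, 0.0]
contact_force: [1.4, -0.6, -4.7]
width: 0.0112
```

```bash
python3 -c "
from h import *
r=np.load('rack.npy');P=rackpt(-.32);go([P[0],P[1],.178],r[2]+np.pi/2)"
```

```text
t 3.0 pos [ 0.5304 -0.3122  0.182 ] yaw 1.6844 tilt [ 0.0083 -0.0065] F [ 1.4 -0.6 -4.7] w 0.0112
move [ 0.665  -0.2941  0.0009] -0.112
```

Emit:
step_arm --moves '[0.06,-0.026,0,-0.01,1,0.126,-0.056,0,-0.02,1,0.2,-0.088,0,-0.034,1,0.266,-0.118,0,-0.045,1,0.333,-0.147,0,-0.056,1]'

```text
clock: 3.5
position: [0.4332, -0.151, 0.1743]
ee_rot: [-0.003, 0.597, 0.802, -0.0]
contact_force: [0.5, 0.1, -6.0]
width: 0.0107
```

Emit:
step_arm --moves '[0.075,-0.017,0,-0.012,1,0.15,-0.034,0,-0.024,1,0.22,-0.05,0,-0.036,1,0.28,-0.063,0,-0.047,1,0.31,-0.07,0,-0.056,1]'

```text
clock: 4.0
position: [0.3538, -0.012, 0.1746]
ee_rot: [-0.004, 0.524, 0.852, -0.001]
contact_force: [0.2, -0.3, -6.0]
width: 0.0106
```

Emit:
step_arm --moves '[0,0,0,0,1,0,0,0,0,1]'

```text
clock: 4.2
position: [0.3575, -0.0146, 0.1759]
ee_rot: [-0.001, 0.525, 0.851, -0.001]
contact_force: [-0.8, 0.5, -5.3]
width: 0.0112
```

```bash
python3 -c "
from h import *
from rig import get_image
r=np.load('rack.npy');P=rackpt(-.32);go([P[0],P[1],.168],r[2]+np.pi/2)
s,R=st();y=np.arctan2(R[1,0],R[0,0])-np.pi/2;t=[s['position'][0],s['position'][1],y]
b=s['position'][2]-.038;ims=[]
for n,(x0,y0,w,h,S) in {'top':(160,90,150,170,2.9),'side':(170,100,130,170,2.9)}.items():
    f=get_image(n)['frame'][y0:y0+h,x0:x0+w];im=cv2.resize(cv2.convertScaleAbs(f,alpha=1.3 if n=='top' else 1),None,fx=S,fy=S,interpolation=cv2.INTER_CUBIC)
    def L(p,a,c,col):
        uv=((proj(n,place(p,[a,c]))-[x0,y0])*S);cv2.line(im,*[tuple(int(t) for t in q) for q in uv],col,1)
    q=[(.09,.11,b+.005),(.09,-.11,b+.005),(-.09,-.11,b+.005),(-.09,.11,b+.005)]
    for i in range(4): L(t,q[i],q[(i+1)%4],(255,0,255))
    for sy in(1,-1): L(r,(-.1,sy*.094,.115),(-.1,sy*.116,.115),(0,255,0));L(r,(-.1,sy*.114,.115),(-.1,sy*.114,.135),(0,255,255));L(r,(-.1,sy*.094,.115),(.1,sy*.094,.115),(0,255,0))
    ims.append(im)
cv2.imwrite('pics/b.png',np.hstack(ims))"
```

```text
t 4.2 pos [ 0.3575 -0.0146  0.1759] yaw 2.0368 tilt [-0.0018 -0.0003] F [-0.8  0.5 -5.3] w 0.0112
move [ 0.0384 -0.0048  0.0158] 0.0001
```

View pics/b.png

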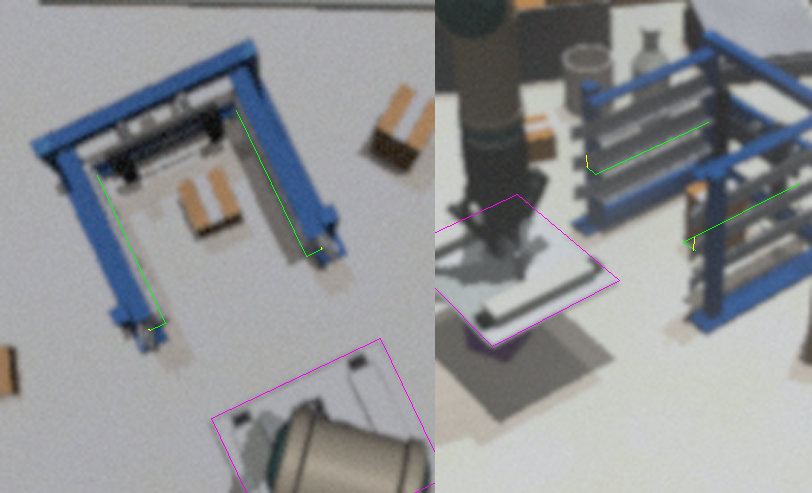

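```bash
python3 -c "
from h import *
r=np.load('rack.npy')
for n in C: print(n,(-cv2.Rodrigues(C[n]['r'])[0].T@C[n]['t']).round(3))
ims=[]
for n,(x0,y0,w,h,S) in {'side':(212,115,65,95,6),'top':(185,130,95,95,4.2)}.items():
    f=cv2.imread(f'pics/{n}0.png')[y0:y0+h,x0:x0+w];im=cv2.resize(cv2.convertScaleAbs(f,alpha=1.4 if n=='top' else 1.1),None,fx=S,fy=S,interpolation=cv2.INTER_CUBIC)
    def L(p,a,c,col):
        uv=((proj(n,place(p,[a,c]))-[x0,y0]+.5)*S);cv2.line(im,*[tuple(int(t) for t in q) for q in uv],col,1)
    for z in(.065,.115,.165):
      for sy in(1,-1):
        L(r,(-.1,sy*.094,z),(-.1,sy*.116,z),(0,255,0));L(r,(-.1,sy*.114,z),(-.1,sy*.114,z+.02),(0,255,255));L(r,(-.1,sy*.094,z),(-.06,sy*.094,z),(0,255,0))
        L(r,(-.1,sy*.114,z+.02),(-.127,sy*.124,z+.02),(0,0,255));L(r,(-.127,sy*.124,z+.02),(-.127,sy*.124,z),(0,0,255))
    ims.append(im)
H=max(i.shape[0] for i in ims)
cv2.imwrite('pics/c.png',np.hstack([cv2.copyMakeBorder(i,0,H-i.shape[0],0,0,0) for i in ims]))"
```

```text
side [ 0.299 -1.218  1.142]
top [0.428 0.032 1.448]
```

View pics/c.png

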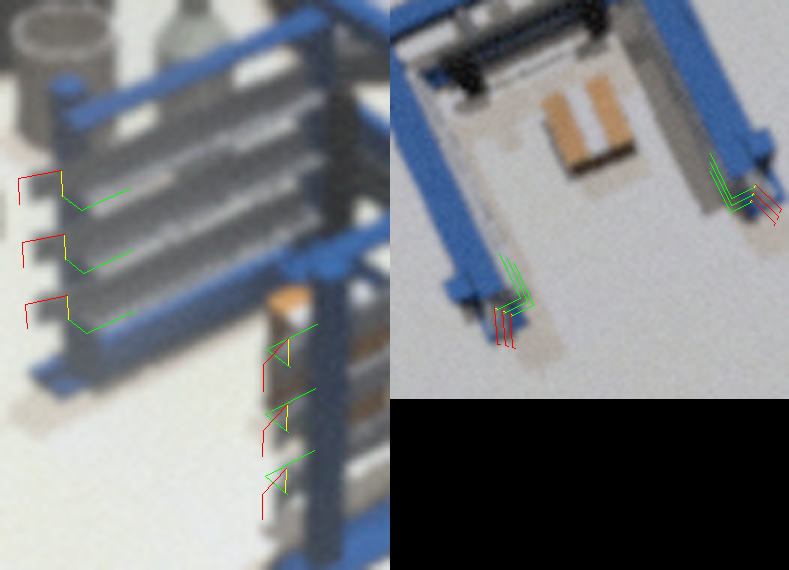

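The tray overlay is accurate. The rack model may be about 8 mm off along its own x, which doesn't matter here; laterally it's good. Approaching the mouth.

```bash
cat >> h.py <<'E'
def rk():
    s,R=st();r=np.load('rack.npy');d=s['position'][:2]-r[:2];c,n=np.cos(r[2]),np.sin(r[2]);F=s['contact_force']
    y=np.arctan2(R[1,0],R[0,0])-np.pi/2-r[2]
    print('rack x %.4f y %.4f z %.4f yaw %.4f'%(c*d[0]+n*d[1],-n*d[0]+c*d[1],s['position'][2],y),'F rack',(c*F[0]+n*F[1]).round(1),(-n*F[0]+c*F[1]).round(1),F[2].round(1),'M',s['moment'].round(2),'w',round(s['width'],4),'t',round(s['clock'],2))
E
python3 -c "
from h import *
r=np.load('rack.npy');P=rackpt(-.225);go([P[0],P[1],.164],r[2]+np.pi/2);rk()"
```

```text
t 4.3 pos [ 0.3585 -0.0152  0.1765] yaw 2.0354 tilt [-0.0007 -0.0004] F [ 0.1 -0.3 -5.2] w 0.0107
move [0.0407 0.1839 0.0249] -0.0003
rack x -0.3169 y -0.0203 z 0.1765 yaw -0.0009 F rack -0.1 -0.3 -5.2 M [-0.05 -0.04 -0.05] w 0.0107 t 4.3
```

Emit:
step_arm --moves '[0.02,0,0.01,0,1,0.0407,0.04,0.025,0,1,0.0407,0.09,0.025,0,1,0.0407,0.14,0.025,0,1,0.0407,0.17,0.025,0,1]'

```text
clock: 4.8
position: [0.4268, 0.0424, 0.1642]
ee_rot: [0.0, 0.525, 0.851, 0.0]
contact_force: [0.3, -0.8, -4.8]
width: 0.0109
```

Emit:
step_arm --moves '[0,0.014,0,0,1,0,0.014,0,0,1]'

```text
clock: 5.0
position: [0.4314, 0.0449, 0.1642]
ee_rot: [-0.0, 0.525, 0.851, -0.0]
contact_force: [-0.2, -0.8, -5.4]
width: 0.0109
```

```bash
python3 -c "
from h import *
from rig import get_image
rk();r=np.load('rack.npy')
ims=[]
for n,(x0,y0,w,h,S) in {'side':(200,115,90,110,5),'top':(190,130,100,110,3.5)}.items():
    f=get_image(n)['frame'][y0:y0+h,x0:x0+w];im=cv2.resize(cv2.convertScaleAbs(f,alpha=1.4 if n=='top' else 1.1),None,fx=S,fy=S,interpolation=cv2.INTER_CUBIC);ims.append(im)
H=max(i.shape[0] for i in ims)
cv2.imwrite('pics/d.png',np.hstack([cv2.copyMakeBorder(i,0,H-i.shape[0],0,0,0) for i in ims]))
rk()"
```

```text
rack x -0.2248 y 0.0008 z 0.1642 yaw 0.0001 F rack -0.5 -0.6 -5.4 M [0.01 0.06 0.02] w 0.0109 t 5.0
rack x -0.2263 y 0.0011 z 0.1642 yaw -0.0004 F rack 0.8 0.0 -5.1 M [ 0.03  0.01 -0.03] w 0.0105 t 5.1
```

View pics/d.png

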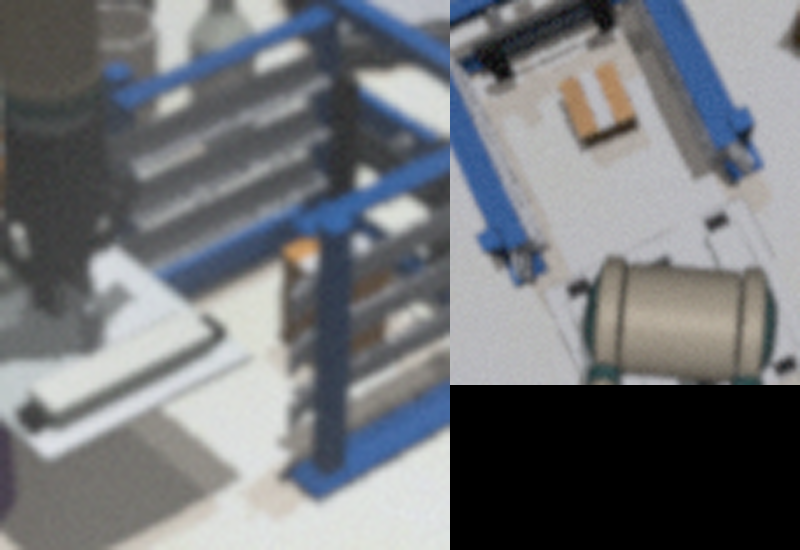

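The tray's leading edge is just ahead of the flares, about centred (corners near (540,290) and (738,200)). Advancing in small steps with force checks.

Emit:
step_arm --moves '[0,0.014,0,0,1,0,0.028,0,0,1,0,0.042,0,0,1,0,0.056,0,0,1,0,0.056,0,0,1]'

```text
clock: 5.6
position: [0.4578, 0.0578, 0.1648]
ee_rot: [0.001, 0.525, 0.851, 0.0]
contact_force: [0.1, -0.3, -4.6]
width: 0.0104
```

```bash
python3 -c "
from h import *
rk()"
```

```text
rack x -0.1955 y 0.0004 z 0.1648 yaw 0.0002 F rack -0.1 -0.3 -4.6 M [-0.05 -0.03  0.03] w 0.0104 t 5.6
```

Emit:
step_arm --moves '[0,0.014,0,0,1,0,0.028,0,0,1,0,0.042,0,0,1,0,0.056,0,0,1,0,0.056,0,0,1]'

```text
clock: 6.1
position: [0.4828, 0.0704, 0.1647]
ee_rot: [0.001, 0.525, 0.851, 0.0]
contact_force: [0.2, 0.1, -4.3]
width: 0.0106
```

```bash
python3 -c "
from h import *
rk()"
```

```text
rack x -0.1675 y 0.0005 z 0.1647 yaw 0.0003 F rack 0.2 -0.0 -4.3 M [-0.05 -0.01  0.01] w 0.0106 t 6.1
```

Emit:
step_arm --moves '[0,0.02,0.004,0,1,0,0.04,0.008,0,1,0,0.06,0.012,0,1,0,0.08,0.012,0,1,0,0.1,0.012,0,1]'

```text
clock: 6.6
position: [0.5269, 0.0929, 0.1584]
ee_rot: [-0.0, 0.525, 0.851, -0.0]
contact_force: [-0.6, 0.5, -5.3]
width: 0.0105
```

Emit:
step_arm --moves '[0,0.016,0.002,0,1,0,0.032,0.004,0,1,0,0.048,0.004,0,1,0,0.06,0.004,0,1,0,0.06,0.004,0,1]'

```text
clock: 7.1
position: [0.5538, 0.1063, 0.1567]
ee_rot: [0.0, 0.525, 0.851, 0.0]
contact_force: [0.1, -0.4, -5.7]
width: 0.0105
```

```bash
python3 -c "
from h import *
rk()"
```

```text
rack x -0.0879 y 0.0006 z 0.1567 yaw 0.0000 F rack -0.1 -0.4 -5.7 M [-0.04  0.03 -0.01] w 0.0105 t 7.1
```

Emit:
step_arm --moves '[0,0.01,0.002,0,1,0,0.02,0.004,0,1,0,0.03,0.006,0,1,0,0.036,0.007,0,1,0,0.036,0.007,0,1]'

```text
clock: 7.6
position: [0.5694, 0.1141, 0.1531]
ee_rot: [0.0, 0.525, 0.851, 0.0]
contact_force: [-0.1, 0.6, -4.5]
width: 0.0108
```

```bash
python3 -c "
from h import *
rk()"
```

```text
rack x -0.0704 y 0.0007 z 0.1531 yaw -0.0001 F rack 0.2 0.6 -4.5 M [ 0.03 -0.03 -0.05] w 0.0108 t 7.6
```

Emit:
step_arm --moves '[0,0,0.001,0,1,0,0,0.002,0,1,0,0,0.003,0,1,0,0,0.003,0,1]'

```text
clock: 8.0
position: [0.5692, 0.1141, 0.153]
ee_rot: [0.001, 0.525, 0.851, 0.001]
contact_force: [-1.6, 1.4, 5.1]
width: 0.0107
```

```bash
python3 -c "
from h import *
rk()"
```

```text
rack x -0.0706 y 0.0007 z 0.1530 yaw -0.0003 F rack -0.8 2.0 5.1 M [0.08 0.26 0.01] w 0.0107 t 8.0
```

Emit:
step_arm --moves '[0,0.006,-0.001,0,1,0,0.012,-0.0015,0,1,0,0.02,-0.0015,0,1,0,0.03,-0.0015,0,1,0,0.04,-0.0015,0,1]'

```text
clock: 8.5
position: [0.5853, 0.1219, 0.153]
ee_rot: [-0.001, 0.525, 0.851, -0.002]
contact_force: [-4.6, -1.9, 5.4]
width: 0.0108
```

Emit:
step_arm --moves '[0,0.004,0,0,1,0,0.008,0,0,1,0,0.012,0,0,1,0,0.016,0,0,1,0,0.02,0,0,1]'

```text
clock: 9.0
position: [0.5942, 0.1264, 0.153]
ee_rot: [-0.001, 0.525, 0.851, -0.002]
contact_force: [-4.6, -2.3, 5.4]
width: 0.0108
```

```bash
python3 -c "
from h import *
rk()"
```

```text
rack x -0.0428 y 0.0005 z 0.1530 yaw 0.0003 F rack -5.1 -0.0 5.4 M [-0.37  0.68  0.07] w 0.0108 t 9.0
```

Emit:
step_arm --moves '[0,0.003,-0.001,0,1,0,0.006,-0.0016,0,1,0,0.009,-0.0016,0,1,0,0.012,-0.0016,0,1,0,0.015,-0.0016,0,1]'

```text
clock: 9.5
position: [0.6024, 0.1308, 0.153]
ee_rot: [-0.0, 0.525, 0.851, -0.0]
contact_force: [-3.0, -1.6, 1.2]
width: 0.0104
```

Emit:
step_arm --moves '[0,0.003,0,0,1,0,0.006,0,0,1,0,0.009,0,0,1,0,0.012,0,0,1,0,0.015,0,0,1]'

```text
clock: 10.0
position: [0.6092, 0.1343, 0.153]
ee_rot: [-0.0, 0.525, 0.851, 0.0]
contact_force: [-2.8, -0.7, 0.1]
width: 0.0107
```

```bash
python3 -c "
from h import *
rk()"
```

```text
rack x -0.0258 y 0.0008 z 0.1530 yaw -0.0003 F rack -2.8 0.6 0.1 M [-0.16  0.26  0.05] w 0.0107 t 10.0
```

Friction is about 2.8 N and the pads haven't been touched yet. Continuing at 1 mm per row.

Emit:
step_arm --moves '[0,0.002,0,0,1,0,0.004,0,0,1,0,0.006,0,0,1,0,0.008,0,0,1,0,0.01,0,0,1]'

```text
clock: 10.5
position: [0.6137, 0.1365, 0.153]
ee_rot: [0.0, 0.525, 0.851, 0.0]
contact_force: [-1.8, -1.2, -2.2]
width: 0.0109
```

Emit:
step_arm --moves '[0,0.002,0,0,1,0,0.004,0,0,1,0,0.006,0,0,1,0,0.008,0,0,1,0,0.01,0,0,1]'

```text
clock: 11.0
position: [0.6181, 0.1388, 0.153]
ee_rot: [-0.0, 0.525, 0.851, 0.0]
contact_force: [-0.7, -0.5, -3.8]
width: 0.0109
```

```bash
python3 -c "
from h import *
rk()"
```

```text
rack x -0.0158 y 0.0008 z 0.1530 yaw -0.0003 F rack -0.9 -0.1 -3.8 M [-0.06  0.1  -0.01] w 0.0109 t 11.0
```

Emit:
step_arm --moves '[0,0.002,0.0006,0,1,0,0.004,0.0006,0,1,0,0.006,0.0006,0,1,0,0.008,0.0006,0,1,0,0.01,0.0006,0,1]'

```text
clock: 11.5
position: [0.6225, 0.1409, 0.153]
ee_rot: [0.0, 0.525, 0.851, -0.0]
contact_force: [-2.1, -1.1, -1.3]
width: 0.0109
```

Emit:
step_arm --moves '[0,0.002,0.0004,0,1,0,0.004,0.0004,0,1,0,0.006,0.0004,0,1,0,0.008,0.0004,0,1,0,0.01,0.0004,0,1]'

```text
clock: 12.0
position: [0.6269, 0.143, 0.153]
ee_rot: [0.0, 0.525, 0.851, -0.0]
contact_force: [-3.4, -2.2, 2.9]
width: 0.0111
```

```bash
python3 -c "
from h import *
rk()"
```

```text
rack x -0.0060 y 0.0006 z 0.1530 yaw -0.0001 F rack -4.1 -0.4 2.9 M [-0.28  0.54  0.06] w 0.0111 t 12.0
```

Emit:
step_arm --moves '[0,0.002,-0.0006,0,1,0,0.004,-0.0006,0,1,0,0.006,-0.0006,0,1,0,0.008,-0.0006,0,1,0,0.01,-0.0006,0,1]'

```text
clock: 12.5
position: [0.6313, 0.1453, 0.153]
ee_rot: [-0.0, 0.525, 0.851, -0.0]
contact_force: [-4.4, -2.3, 1.9]
width: 0.0108
```

```bash
python3 -c "
from h import *
rk()"
```

```text
rack x -0.0011 y 0.0007 z 0.1530 yaw -0.0002 F rack -5.0 -0.1 1.9 M [-0.4   0.63  0.1 ] w 0.0108 t 12.5
```

Emit:
step_arm --moves '[0,0.001,-0.0004,0,1,0,0.002,-0.0004,0,1,0,0.003,-0.0004,0,1,0,0.004,-0.0004,0,1,0,0.004,-0.0004,0,1]'

```text
clock: 13.0
position: [0.6318, 0.1455, 0.153]
ee_rot: [-0.001, 0.525, 0.851, -0.002]
contact_force: [-6.1, -4.5, 2.0]
width: 0.0109
```

```bash
python3 -c "
from h import *
rk()"
```

```text
rack x -0.0006 y 0.0007 z 0.1530 yaw -0.0000 F rack -7.4 -1.3 2.0 M [-0.55  0.9   0.13] w 0.0109 t 13.0
```

Emit:
step_arm --moves '[0,0.001,0,0,1,0,0.002,0,0,1,0,0.003,0,0,1,0,0.004,0,0,1,0,0.004,0,0,1]'

```text
clock: 13.5
position: [0.6322, 0.1457, 0.153]
ee_rot: [-0.002, 0.525, 0.851, -0.003]
contact_force: [-10.3, -5.5, 4.4]
width: 0.0106
```

```bash
python3 -c "
from h import *
rk()"
```

```text
rack x -0.0002 y 0.0006 z 0.1530 yaw 0.0001 F rack -11.7 -0.3 4.4 M [-0.8   1.32  0.1 ] w 0.0106 t 13.5
```

Emit:
step_arm --moves '[0,0.002,-0.0006,0,1,0,0.004,-0.0006,0,1,0,0.005,-0.0006,0,1,0,0.005,-0.0006,0,1,0,0.005,-0.0006,0,1]'

```text
clock: 14.0
position: [0.6327, 0.146, 0.153]
ee_rot: [-0.003, 0.525, 0.851, -0.005]
contact_force: [-12.4, -8.0, 6.0]
width: 0.0108
```

```bash
python3 -c "
from h import *
rk()"
```

```text
rack x 0.0004 y 0.0007 z 0.1530 yaw 0.0002 F rack -14.7 -1.6 6.0 M [-1.13  1.75  0.11] w 0.0108 t 14.0
```

Emit:
step_arm --moves '[0,0.001,-0.0006,0,1,0,0.0015,-0.0006,0,1,0,0.0015,-0.0006,0,1,0,0.0015,-0.0006,0,1,0,0.0015,-0.0006,0,1]'

```text
clock: 14.5
position: [0.6329, 0.1461, 0.153]
ee_rot: [-0.003, 0.525, 0.851, -0.005]
contact_force: [-12.8, -7.9, 6.2]
width: 0.0106
```

```bash
python3 -c "
from h import *
rk()"
```

```text
rack x 0.0006 y 0.0007 z 0.1530 yaw 0.0002 F rack -15.0 -1.3 6.2 M [-1.15  1.86  0.08] w 0.0106 t 14.5
```

Emit:
step_arm --moves '[0,-0.002,0,0,1,0,-0.004,0,0,1,0,-0.006,0,0,1,0,-0.006,0,0,1]'

```text
clock: 14.9
position: [0.6328, 0.146, 0.153]
ee_rot: [-0.002, 0.525, 0.851, -0.003]
contact_force: [-6.9, -4.7, 1.5]
width: 0.0106
```

```bash
python3 -c "
from h import *
rk()"
```

```text
rack x 0.0006 y 0.0007 z 0.1530 yaw -0.0001 F rack -8.3 -1.1 1.5 M [-0.65  1.    0.09] w 0.0106 t 14.9
```

Emit:
step_arm --moves '[0,-0.001,0,0,1,0,-0.002,0,0,1,0,-0.003,0,0,1,0,-0.003,0,0,1]'

```text
clock: 15.3
position: [0.6326, 0.1459, 0.153]
ee_rot: [-0.001, 0.525, 0.851, -0.001]
contact_force: [-5.2, -2.8, 0.6]
width: 0.0104
```

```bash
python3 -c "
from h import *
rk()"
```

```text
rack x 0.0003 y 0.0007 z 0.1530 yaw -0.0001 F rack -5.9 -0.2 0.6 M [-0.51  0.74  0.11] w 0.0104 t 15.3
```

Emit:
step_arm --moves '[0,-0.001,0,0,1,0,-0.002,0,0,1,0,-0.003,0,0,1,0,-0.003,0,0,1]'

```text
clock: 15.7
position: [0.6321, 0.1457, 0.1531]
ee_rot: [-0.0, 0.525, 0.851, -0.001]
contact_force: [-3.5, -2.7, -2.6]
width: 0.0106
```

```bash
python3 -c "
from h import *
rk()"
```

```text
rack x -0.0002 y 0.0007 z 0.1531 yaw -0.0002 F rack -4.3 -0.8 -2.6 M [-0.44  0.53  0.11] w 0.0106 t 15.7
```

Emit:
step_arm --moves '[0,-0.001,0.0008,0,1,0,-0.0015,0.0008,0,1,0,-0.0015,0.0008,0,1]'

```text
clock: 16.0
position: [0.6319, 0.1456, 0.1531]
ee_rot: [0.0, 0.525, 0.851, -0.0]
contact_force: [-2.6, -2.2, -3.9]
width: 0.0107
```

```bash
python3 -c "
from h import *
rk()"
```

```text
rack x -0.0004 y 0.0007 z 0.1531 yaw -0.0002 F rack -3.4 -0.8 -3.9 M [-0.41  0.39  0.06] w 0.0107 t 16.0
```

Emit:
step_arm --moves '[0,0,0.001,0,1,0,0,0.0016,0,1,0,0,0.0016,0,1]'

```text
clock: 16.3
position: [0.6319, 0.1456, 0.153]
ee_rot: [0.0, 0.525, 0.851, 0.0]
contact_force: [-3.8, -3.0, -0.6]
width: 0.0108
```

Emit:
step_arm --moves '[0,0,0,0,0.5,0,0,0,0,0.2,0,0,0,0,0,0,0,0,0,0,0,0,0,0,0]' --force 20

```text
clock: 16.8
position: [0.6323, 0.1458, 0.1528]
ee_rot: [0.0, 0.525, 0.851, 0.0]
contact_force: [-0.8, 0.0, -0.0]
width: 0.0432
```

```bash
python3 -c "
from h import *
rk()"
```

```text
rack x -0.0000 y 0.0007 z 0.1528 yaw -0.0002 F rack -0.7 0.4 -0.0 M [-0.05  0.04  0.04] w 0.0432 t 16.8
```

Released with no residual force. Withdrawing straight up.

Emit:
step_arm --moves '[0,0,-0.02,0,0,0,0,-0.06,0,0,0,0,-0.12,0,0,0,0,-0.2,0,0,0,0,-0.28,0,0]'

```text
clock: 17.3
position: [0.6317, 0.1456, 0.2945]
ee_rot: [0.0, 0.525, 0.851, 0.0]
contact_force: [-0.1, -0.0, 0.4]
width: 0.0423
```

Emit:
step_arm --moves '[0,-0.08,-0.06,0,0,0,-0.18,-0.1,0,0,0,-0.28,-0.1,0,0,0,-0.38,-0.1,0,0,0,-0.44,-0.1,0,0]'

```text
clock: 17.8
position: [0.4323, 0.0461, 0.3439]
ee_rot: [0.001, 0.525, 0.851, 0.0]
contact_force: [0.6, 1.3, -0.2]
width: 0.0428
```

Emit:
step_arm --moves '[0,0,0,0,0,0,0,0,0,0,0,0,0,0,0]'

```text
clock: 18.1
position: [0.4364, 0.0472, 0.3431]
ee_rot: [0.001, 0.525, 0.851, 0.001]
contact_force: [0.1, -0.0, -0.3]
width: 0.043
```

```bash
python3 -c "
from h import *
from rig import get_image
rk();r=np.load('rack.npy');ims=[]
for n,(x0,y0,w,h,S) in {'side':(200,100,110,130,3.6),'top':(160,90,150,130,2.6)}.items():
    f=get_image(n)['frame'][y0:y0+h,x0:x0+w];im=cv2.resize(cv2.convertScaleAbs(f,alpha=1.4 if n=='top' else 1.1),None,fx=S,fy=S,interpolation=cv2.INTER_CUBIC)
    q=np.array([(.09,.11,.12),(.09,-.11,.12),(-.09,-.11,.12),(-.09,.11,.12)])-[.001,0,0]
    uv=((proj(n,place(r,q))-[x0,y0]+.5)*S).astype(int);cv2.polylines(im,[uv],True,(255,0,255),1)
    ims.append(im)
H=max(i.shape[0] for i in ims)
cv2.imwrite('pics/e.png',np.hstack([cv2.copyMakeBorder(i,0,H-i.shape[0],0,0,0) for i in ims]))"
```

```text
rack x -0.2193 y 0.0005 z 0.3431 yaw -0.0000 F rack 0.1 -0.1 -0.3 M [-0.02 -0.03 -0.01] w 0.043 t 18.1
```

View pics/e.png

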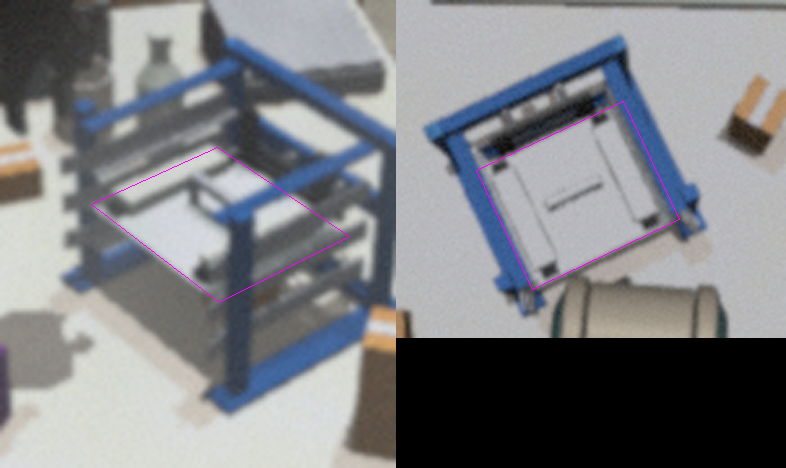

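The tray lies flat and square on the middle runners, with its leading edge, at (480,170) to (622,101) in the top panel, up at the pads. The cartons are where they were. Handing in.

```bash
python3 -c "
from rig import job
print(job.sign_off())"
```

```text
the job is handed in; nothing more can be done
None
```

The tray is in the rack on the middle pair of runners, pressed home, released and handed in at about 18 s. The sign-off gives no verdict, so I can't confirm it passed.

- **Choosing the pair:** the carton in the rack measured 95 mm tall (the mid one), so I used the middle pair. The purple look-alike near the rack mouth was not touched.
- **Entry:** I gripped the handle bar at 60 N. The tray went into the guides with no measurable side force, and I then lowered it onto the runners.
- **Pressing:** the wrist read about 15 N for over half a second. I estimate 9–12 N of that was on the back stop, after taking off runner friction of up to about 5 N. I can't measure the stop force directly.
- **Release:** I eased off to about 4–5 N at the wrist before opening the fingers. The force was then near zero, and I withdrew straight up.
- **Last picture:** the tray is flat and square, matching the predicted outline in both views, with its leading edge at the pads. I could not measure the remaining contact force on the stop. The tall and low cartons look unmoved; the mid one is hidden under the tray. I did not recheck the other bench items after release.
- **Disagreement:** my rack fit may be off by about 8 mm along the insertion direction, judging by the flare tips. I found the stop by force instead, at a tray centre of about x = 0 in my rack frame.

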